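# Face up the flour tin in its rack

## Task

The tall storage tin in the beech rack was put back carelessly: it sticks out and its label is turned away. Push it right back against the rear panel of its bay and, where it stands, roll its edge round with a fingertip until its label faces squarely to the front of the rack like its neighbours' labels. Keep it standing on the board, and leave the neighbouring tins and everything else on the counter as they are.

Things in the scene. Friction and masses are not known exactly. Their poses are not given: they have to be found in the camera images.
- tin: the tin to put right: the tallest of the three: upright dark metal cylinder, 96 mm across, 80 mm high, flat lid, 0.35 to 0.7 kg, too wide to grasp. Origin: centre of its underside; z up; its -x points out through the label's middle. It starts on the rack's board, sticking out of its bay by 28 to 50 mm, label 70 to 180 degrees off the front, either way. Smooth: slides on the waxed beech with friction about 0.12; fingertips hold it with 0.4 or more
- tin_label (a point): middle of that tin's paper label, on its wall 48 mm from the axis, 30 mm above its underside. The label covers 40 degrees either side; a 20 mm wide paper strip runs from it up the lid and 39 mm inwards over the lid's top, so the label's side is seen from above. A fingertip pressing there or elsewhere on the wall with 8 to 15 N and moved round the rim turns the tin while the rear panel backs it up
- bay: that tin's bay in the rack (fixed): left, middle or right one. Origin: on the board's top (10 mm above the counter), where the tin's underside centre stands when home, against the rear panel and mid-way between the partitions. -x points to the open front (towards the robot within 15 degrees). Partitions at either side: 4 mm thick, 30 mm high, inner faces at y = +-54 mm, from the rear panel to x = -10 mm
- bay_rear (a point): foot of the bay's rear panel, middle of its front face: 48 mm behind (+x of) the bay's origin. The panel is flat, 116 mm wide and 60 mm high above the board; the home tin touches it
- rack: beech tin rack (fixed): board 140 mm deep (x), 372 mm wide over its end cheeks (y), 10 mm thick; end cheeks 60 mm and rear panels 70 mm above the counter. Origin: centre of its underside, on the counter; axes as the bay's. Three bays with centres 116 mm apart, 12 mm behind (+x of) the rack's origin. The board's front edge is 82 mm in front of the bays' origins and has no lip
- tin_b: neighbour tin, same shape and width but only 60 mm high, home in another bay, label (its -x) to the front; not to be disturbed. Origin: centre of its underside
- tin_c: the other neighbour tin, likewise
- beaker: small white measuring beaker, 60 mm across, 65 mm high, standing beside the left (+y) end of the rack; not to be disturbed. Origin: centre of its underside
- yeast_jar: small glass jar, 48 mm across, 75 mm high, beside the right (-y) end of the rack; not to be disturbed. Origin: centre of its underside
- bowl: ceramic mixing bowl, 230 mm across, 110 mm high, on the left of the counter; bystander. Origin: centre of its underside
- paddle: flat beech paddle, 350 mm long, 10 mm thick, on the right of the counter; bystander. Origin: on its underside, near its middle
- scraper: spatula, 240 mm long, lying behind the rack; bystander
Not all that is in view belongs to the job. Leave any purple look-alike of the tin alone. Leave any blue or red look-alike of the tin_c alone.

How it is judged:
By the outcome, as a careful person would: the job done as asked, in the order asked, and still so for the second after the job is handed in, with the robot touching nothing.
It also fails if it takes over 67 s, if anything falls off the work surface, if the arm or the gripper's body presses on something with over 40 N, if the wrist force passes 120 N, or if a joint passes its speed limit or range.

## Robot

A 6-joint arm with a two-finger parallel gripper is mounted at the origin on the work surface. World frame = base frame: x ahead of the robot, y to its left, z up, the work surface at z = 0. Lengths are in m, angles in rad, forces in N, time in s.
With the tool pointing down it reaches from about 0.35 to 0.95 m from the base axis. Payload 17.4 kg.
Tool frame: the origin (TCP) lies midway between the tips of the shut fingers; the grasp point (between the pads) lies 19 mm behind it; y points along the fingers, z is the direction in which the jaws open and shut, and the axes are right-handed (so a half turn about y gives the same grasp; the last joint's range is limited). The gripper opens to 93 mm and grips with 3 to 60 N. Pads are 15 mm wide; open, the fingers measure 128 mm over their backs; the gripper's body (75 mm by 188 mm) begins 65 mm behind the grasp point.
Start: joints at [-1.29, 0.116, 1.442, -0, 1.584, -0.038], TCP at [0.212, -0.641, 0.219] pointing down, gripper open.
Joint ranges: [-2.83, 2.83], [-0.83, 2.19], [0.07, 2.5], [-1.14, 4.28], [0.01, 3], [-2.97, 2.97]. Speed limits (rad/s): [1.89, 1.89, 2.22, 3.14, 3.14, 3.14].

## Interface

Orientations are given as a rotation vector (axis times angle).
In Python, from cell import arm gives the robot as it stands. The module is installed in compiled form; this text tells all that it offers.
- The arm moves only by the shell command python3 -m pendant 'ROWS' [OPENING]. ROWS is JSON, a list of rows, each an object of numbers: "dx", "dy", "dz": the shift along the tool's x, y, z in mm; "wx", "wy", "wz": the turn, a rotation vector about the tool's x, y, z in rad. In form: [{"dx": .., "dy": .., "dz": .., "wx": .., "wy": .., "wz": ..}, ...]. A call has 1 to 8 rows; each row shifts and turns the commanded pose from where the row before left it, along the tool's axes as they then stand; what a row does not reach is not made up. A row lasts 1/8 s, in which the tool goes at most 62.5 mm and 10.7 degrees, less where a joint would pass 70% of its speed; a pose out of reach is approached as far as the arm can. A call is refused whole if a number of a shift passes 62.5 or a number of a turn 0.188, either way. A call with a gripper value outside its range is refused whole. OPENING is the opening, from 0 (shut) to 1 (fully open), set as the call begins (- or left out, the last holds). The fingers move at their own pace and stop on an object; the grip force is fixed at half the most. Time passes only in rows, so rows that do not move let the fingers close. It gives the time, the measured TCP pose, the force and the opening at its end, in the units of the state.
- arm.state(): the state, without advancing time (a new reading comes with each control period).
- arm.capture(name): name is "side" or "top" or "wrist"; returns the picture (420x560x3 uint8, red, green, blue); there is no depth.
- arm.get_calibration(name): a dict with "camera_matrix" (3x3 intrinsics, pixels), "distortion" ([k1, k2, p1, p2, k3] as OpenCV has them; the pictures are not rectified), "position" and "orientation" of the camera in the world; the wrist camera has in their place "T_tool_cam" (4x4, takes a point from camera to tool coordinates, whose origin is the TCP and whose axes are the tool frame's). Camera axes: x right, y down, z forward; pixel columns grow to the right and rows downward; lengths in m; the calibration is good to about 2 mm. A picture is of the moment at which its call begins: read the wrist's pose just before it. get_calibration takes no time and is no camera call.
- arm.sign_off(): hands the job in, once; it reports no verdict.
The state is a dict: "time_s": time; "joints": joint angles; "joint_velocities": joint speeds; "joint_torque": joint torques, N m; "ee_pos": TCP position; "eef_rot": TCP orientation; "contact_force": force on the tool from outside, world axes, zero at the start; "torque": the same for the moment, N m; "width": finger opening in m.
Only numpy, scipy, OpenCV 4.12 (cv2) and the standard library are available. Lean on these libraries where they do the work, as an engineer would, in place of code of your own. Each camera call takes 0.05 s, during which the arm holds its last target.

## Working session

There is one attempt and no reset: what is moved stays moved. The work goes in short steps, Python scripts to look and compute and a shell command to move; the robot and the scene stay as the last step left them, time stands still between calls to the robot, and variables do not carry over. Pictures are saved under pics/ and viewed, and the job is handed in when it is done.

```bash
mkdir -p pics; ls
cat > h.py <<'E'
import numpy as np, cv2
from cell import arm
from scipy.spatial.transform import Rotation as R
def save(n,im): cv2.imwrite(f'pics/{n}.png',im[:,:,::-1])
E
python3 - <<'E'
from h import *
print(arm.state())
for n in ['top','side']:
    im=arm.capture(n); save(n+'0',im); c=arm.get_calibration(n); print(n,c)
print(arm.get_calibration('wrist'))
E
```

```text
pics
{'time_s': 0.0, 'joints': array([-1.28978124e+00,  1.16454513e-01,  1.44228725e+00,  1.52271821e-05,
        1.58402051e+00, -3.77673345e-02]), 'joint_velocities': array([ 0.00072591,  0.00129059,  0.00028194, -0.00085461,  0.00035949,
       -0.00115771]), 'joint_torque': array([-4.87167606e-03, -7.21272254e+01, -6.22617173e+01,  7.76340882e-02,
        2.38437922e-02, -1.10073556e-04]), 'ee_pos': array([ 0.21150732, -0.64077286,  0.21791276]), 'eef_rot': array([-0.32955797,  2.05045209, -2.04803858]), 'contact_force': array([ 0.53966487, -0.12243626,  0.17726634]), 'torque': array([-0.05460562, -0.01436753,  0.00902399]), 'width': 0.0931032606886939}
top {'camera_matrix': array([[476.77109158,   0.        , 290.81310267],
       [  0.        , 476.77109158, 210.74614418],
       [  0.        ,   0.        ,   1.        ]]), 'distortion': array([0.00621608, 0.        , 0.        , 0.        , 0.        ]), 'position': array([0.22223711, 0.00200249, 1.59857535]), 'orientation': array([-2.14967386,  2.03736438, -0.23919768])}
side {'camera_matrix': array([[439.4426179 ,   0.     
[... 248 characters left out ...]
99985, 0.94283214]), 'orientation': array([-0.0151811 ,  2.8281575 , -1.30633203])}
{'camera_matrix': array([[301.51463475,   0.        , 281.67340612],
       [  0.        , 301.51463475, 207.58864941],
       [  0.        ,   0.        ,   1.        ]]), 'distortion': array([-0.06733758,  0.        ,  0.        ,  0.        ,  0.        ]), 'T_tool_cam': array([[ 3.72996166e-04,  9.56563352e-01,  2.91524295e-01,
        -8.10143433e-02],
       [-7.70219906e-04, -2.91523953e-01,  9.56563219e-01,
        -1.65518159e-01],
       [ 9.99999634e-01, -5.81332228e-04,  6.28026818e-04,
        -1.08831930e-03],
       [ 0.00000000e+00,  0.00000000e+00,  0.00000000e+00,
         1.00000000e+00]])}
```

View pics/top0.png

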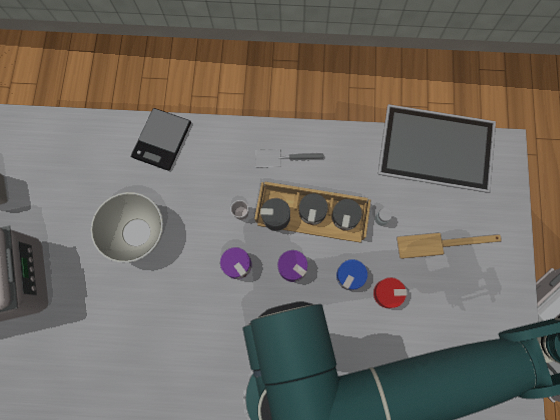

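View pics/side0.png

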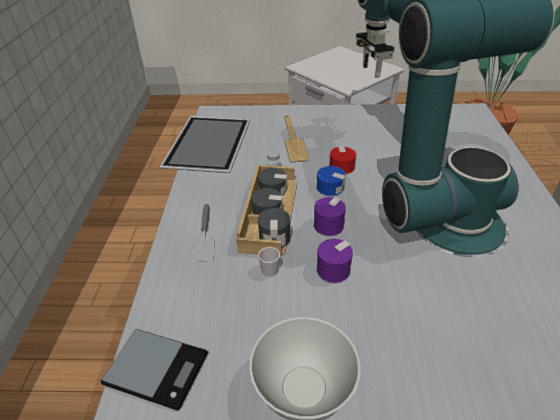

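Candidates in the top view are dark tins at (275,213), (314,207) and (347,213), purple tins at (236,263) and (293,265), blue at (352,275) and red at (391,293). I choose the dark one at (275,213): it is in the left bay, sticks out to the front, is the tallest, and its strip points left. I'll check it in close crops.

Run:
```python
import cv2, numpy as np
a=cv2.imread('pics/top0.png')[170:255,225:410]; a=cv2.resize(a,None,fx=4,fy=4,interpolation=cv2.INTER_CUBIC)
cv2.imwrite('pics/crop_top.png',a)
b=cv2.imread('pics/side0.png')[145:285,220:340]; b=cv2.resize(b,None,fx=4,fy=4,interpolation=cv2.INTER_CUBIC)
cv2.imwrite('pics/crop_side.png',b)
```

```text
(no output)
```

View pics/crop_top.png

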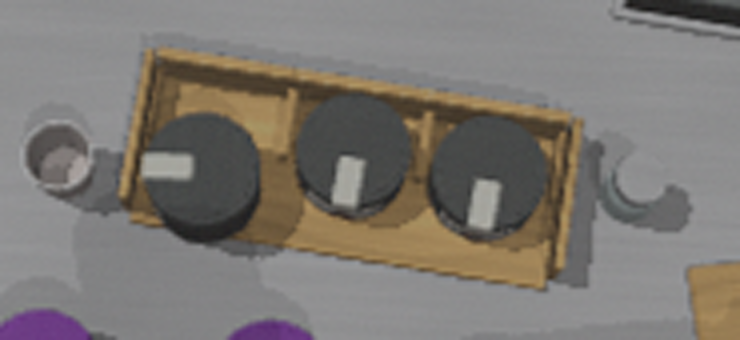

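View pics/crop_side.png

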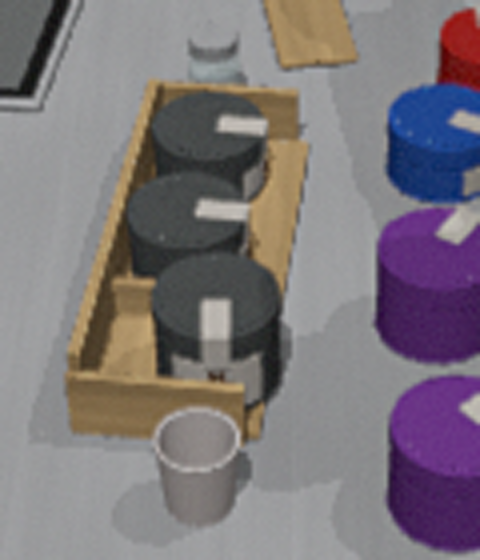

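```bash
cat >> h.py <<'E'
def cam(n,st=None):
    c=arm.get_calibration(n);K=c['camera_matrix'];d=c['distortion']
    if n=='wrist':
        T=np.eye(4);T[:3,:3]=R.from_rotvec(st['eef_rot']).as_matrix();T[:3,3]=st['ee_pos'];T=T@c['T_tool_cam']
        return K,d,T[:3,:3],T[:3,3]
    return K,d,R.from_rotvec(c['orientation']).as_matrix(),np.array(c['position'])
def cast(C,uv,z):
    K,d,Rm,p=C
    u=cv2.undistortPoints(np.array(uv,float).reshape(-1,1,2),K,d).reshape(-1,2)
    r=np.c_[u,np.ones(len(u))]@Rm.T
    return p+r*((z-p[2])/r[:,2])[:,None]
def proj(C,X):
    K,d,Rm,p=C
    return cv2.projectPoints((np.array(X,float).reshape(-1,3)-p)@Rm,np.zeros(3),np.zeros(3),K,d)[0].reshape(-1,2)
def fitc(P):
    A=np.c_[2*P[:,:2],np.ones(len(P))];s=np.linalg.lstsq(A,(P[:,:2]**2).sum(1),rcond=None)[0]
    return s[:2],np.sqrt(s[2]+s[0]**2+s[1]**2)
E
python3 - <<'E'
from h import *
C=cam('top')
im=cv2.imread('pics/top0.png');off=np.array([225,170])
f=lambda L:np.array(L,float)/4-0.375+off
print('rear top',cast(C,f([[150,48],[582,120]]),.07)[:,:2])
print('front board R',cast(C,f([[546,289]]),.01)[:,:2])
g=cv2.cvtColor(im,cv2.COLOR_BGR2HSV)
for n,c,z in [('T',(202,168),.09),('b',(353,155),.07),('c',(488,175),.07)]:
    uc=f([c])[0]
    m=((g[:,:,2]>135)&(g[:,:,1]<60)).astype(np.uint8)
    yy,xx=np.mgrid[:420,:560]
    m[(xx-uc[0])**2+(yy-uc[1])**2>17**2]=0
    ys,xs=np.nonzero(m);P=cast(C,np.c_[xs,ys],z)[:,:2];mu=P.mean(0);w,V=np.linalg.eigh(np.cov(P.T))
    print(n,'center',cast(C,[uc],z)[0,:2],'strip',mu,len(xs),np.degrees(np.arctan2(V[1,1],V[0,1])),w)
E
```

```text
rear top [[ 0.68132767  0.12354043]
 [ 0.63837477 -0.23806042]]
front board R [[ 0.50569787 -0.21941022]]
T center [0.57603813 0.07286116] strip [0.57658327 0.10179277] 70 89.85786705678017 [3.0123881e-05 1.3803983e-04]
b center [ 0.59840014 -0.04992002] strip [ 0.57660393 -0.04596473] 67 169.89606904522773 [2.97130730e-05 1.35043976e-04]
c center [ 0.58742275 -0.16156247] strip [ 0.56325185 -0.15851746] 70 170.01756442753617 [3.02844252e-05 1.35493520e-04]
```

Run:
```python
from h import *
s=arm.state();M=R.from_rotvec(s['eef_rot']).as_matrix();print(M.round(3))
# target: rotate about base by what? target TCP above (0.50,0.06)
for t in [(0.50,0.05)]:
    print(np.degrees(np.arctan2(t[1],t[0])),np.hypot(*t), np.degrees(np.arctan2(-.641,.212)),np.hypot(.212,.641))
```

```text
[[-0.95  -0.     0.313]
 [-0.313  0.001 -0.95 ]
 [ 0.    -1.    -0.001]]
5.710593137499643 0.5024937810560445 -71.69923308519381 0.6751481318940311
```

```bash
cat >> h.py <<'E'
def plan(path, head, z=None):
    """path: list of TCP (x,y,z); head: list of tool-x headings deg; prints rows"""
    s=arm.state();M=R.from_rotvec(s['eef_rot']).as_matrix();h=np.degrees(np.arctan2(M[1,0],M[0,0]));p=s['ee_pos']
    print('from',p.round(4),'head',round(h,1))
    for q,hh in zip(path,head):
        a=np.radians(h);X=np.array([np.cos(a),np.sin(a),0]);Z=np.array([-np.sin(a),np.cos(a),0])
        d=(np.array(q)-p)*1e3;w=-np.radians((hh-h+180)%360-180)
        print(f'{{"dx":{d@X:.1f},"dy":{-d[2]:.1f},"dz":{d@Z:.1f},"wy":{w:.3f}}},')
        p=np.array(q);h=hh
E
python3 - <<'E'
from h import *
s=arm.state();p=s['ee_pos'];n=16
t=np.arange(1,n+1)/n
plan([p+(np.array([.46,.01,.2])-p)*a for a in t],[198.2+154*a for a in t])
E
```

```text
from [ 0.2115 -0.6408  0.218 ] head -161.7
{"dx":-27.5,"dy":1.1,"dz":-33.8,"wy":-0.167},
{"dx":-32.7,"dy":1.1,"dz":-28.7,"wy":-0.168},
{"dx":-37.1,"dy":1.1,"dz":-22.8,"wy":-0.168},
{"dx":-40.4,"dy":1.1,"dz":-16.3,"wy":-0.168},
{"dx":-42.5,"dy":1.1,"dz":-9.4,"wy":-0.168},
{"dx":-43.5,"dy":1.1,"dz":-2.1,"wy":-0.168},
{"dx":-43.2,"dy":1.1,"dz":5.2,"wy":-0.168},
{"dx":-41.8,"dy":1.1,"dz":12.3,"wy":-0.168},
{"dx":-39.1,"dy":1.1,"dz":19.2,"wy":-0.168},
{"dx":-35.3,"dy":1.1,"dz":25.4,"wy":-0.168},
{"dx":-30.6,"dy":1.1,"dz":31.0,"wy":-0.168},
{"dx":-25.0,"dy":1.1,"dz":35.7,"wy":-0.168},
{"dx":-18.7,"dy":1.1,"dz":39.3,"wy":-0.168},
{"dx":-11.8,"dy":1.1,"dz":41.9,"wy":-0.168},
{"dx":-4.7,"dy":1.1,"dz":43.3,"wy":-0.168},
{"dx":2.6,"dy":1.1,"dz":43.5,"wy":-0.168},
```

```bash
python3 -m pendant '[{"dx":-27,"dy":1,"dz":-34,"wy":-0.168},{"dx":-33,"dy":1,"dz":-29,"wy":-0.168},{"dx":-37,"dy":1,"dz":-23,"wy":-0.168},{"dx":-40,"dy":1,"dz":-16,"wy":-0.168},{"dx":-42,"dy":1,"dz":-9,"wy":-0.168},{"dx":-43,"dy":1,"dz":-2,"wy":-0.168},{"dx":-43,"dy":1,"dz":5,"wy":-0.168},{"dx":-42,"dy":1,"dz":12,"wy":-0.168}]' 0
python3 -m pendant '[{"dx":-39,"dy":1,"dz":19,"wy":-0.168},{"dx":-35,"dy":1,"dz":25,"wy":-0.168},{"dx":-31,"dy":1,"dz":31,"wy":-0.168},{"dx":-25,"dy":1,"dz":36,"wy":-0.168},{"dx":-19,"dy":1,"dz":39,"wy":-0.168},{"dx":-12,"dy":1,"dz":42,"wy":-0.168},{"dx":-5,"dy":1,"dz":43,"wy":-0.168},{"dx":3,"dy":1,"dz":43,"wy":-0.168}]'
python3 -m pendant '[{"dx":0},{"dx":0}]'
python3 - <<'E'
from h import *
s=arm.state();print(repr(s['ee_pos']),repr(s['eef_rot']),s['joints'],s['time_s'],s['contact_force'],s['width'])
im=arm.capture('wrist');save('wrist1',im);import pickle;pickle.dump(s,open('s1.pkl','wb'))
E
```

```text
array([ 0.21147695, -0.64082736,  0.2180022 ]) array([-0.32962628,  2.0503111 , -2.04820536]) [-1.28981667e+00  1.16432290e-01  1.44216734e+00 -5.22572148e-05
  1.58402149e+00 -3.78174585e-02] 0.1 [-0.86968783 -1.08337218 -0.19564827] 0.09314126073733255invalid input
invalid input
invalid input
```

View pics/wrist1.png

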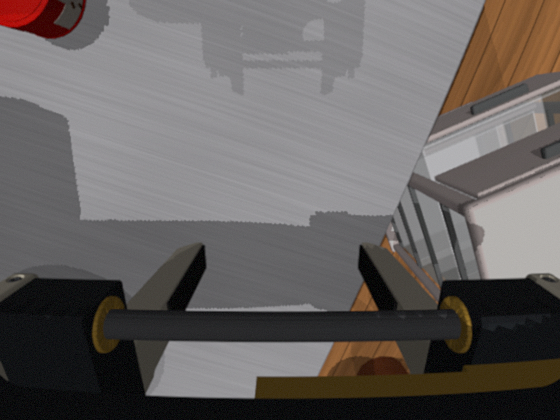

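The picture only shows the unmoved start view, with the open fingers at (190,250) and (375,250). The moves were refused, so I'll give all six keys.

```bash
python3 -m pendant '[{"dx":-27,"dy":1,"dz":-34,"wx":0,"wy":-0.168,"wz":0},{"dx":-33,"dy":1,"dz":-29,"wx":0,"wy":-0.168,"wz":0},{"dx":-37,"dy":1,"dz":-23,"wx":0,"wy":-0.168,"wz":0},{"dx":-40,"dy":1,"dz":-16,"wx":0,"wy":-0.168,"wz":0},{"dx":-42,"dy":1,"dz":-9,"wx":0,"wy":-0.168,"wz":0},{"dx":-43,"dy":1,"dz":-2,"wx":0,"wy":-0.168,"wz":0},{"dx":-43,"dy":1,"dz":5,"wx":0,"wy":-0.168,"wz":0},{"dx":-42,"dy":1,"dz":12,"wx":0,"wy":-0.168,"wz":0}]' 0
```

```text
time_s: 1.15
ee_pos: [0.3344, -0.3151, 0.2105]
eef_rot: [-1.254, 1.137, -1.137]
contact_force: [-0.3, -0.4, 0.9]
width: 0.0179
```

```bash
python3 -m pendant '[{"dx":-39,"dy":1,"dz":19,"wx":0,"wy":-0.168,"wz":0},{"dx":-35,"dy":1,"dz":25,"wx":0,"wy":-0.168,"wz":0},{"dx":-31,"dy":1,"dz":31,"wx":0,"wy":-0.168,"wz":0},{"dx":-25,"dy":1,"dz":36,"wx":0,"wy":-0.168,"wz":0},{"dx":-19,"dy":1,"dz":39,"wx":0,"wy":-0.168,"wz":0},{"dx":-12,"dy":1,"dz":42,"wx":0,"wy":-0.168,"wz":0},{"dx":-5,"dy":1,"dz":43,"wx":0,"wy":-0.168,"wz":0},{"dx":3,"dy":1,"dz":43,"wx":0,"wy":-0.168,"wz":0}]'
python3 -m pendant '[{"dx":0,"dy":0,"dz":0,"wx":0,"wy":0,"wz":0},{"dx":0,"dy":0,"dz":0,"wx":0,"wy":0,"wz":0}]'
python3 - <<'E'
from h import *
s=arm.state();print(repr(s['ee_pos']),repr(s['eef_rot']),s['joints'],s['time_s'],s['contact_force'],s['width'])
im=arm.capture('wrist');save('wrist2',im);import pickle;pickle.dump(s,open('s1.pkl','wb'))
E
```

```text
time_s: 2.15
ee_pos: [0.4572, 0.0102, 0.2026]
eef_rot: [-1.568, 0.101, -0.101]
contact_force: [-0.2, 0.1, 0.5]
width: 0.0003
time_s: 2.4
ee_pos: [0.4568, 0.0085, 0.2025]
eef_rot: [-1.568, 0.107, -0.106]
contact_force: [0.4, -0.6, 0.2]
width: 0.0008
array([0.45680833, 0.00845419, 0.2025102 ]) array([-1.56839247,  0.10695533, -0.10641318]) [-3.71911582e-02 -3.70209339e-01  1.90864714e+00 -2.19522986e-04
  1.60350668e+00 -1.47214544e+00] 2.4 [ 0.40981537 -0.6329325   0.22565867] 0.0008424588507527336
```

View pics/wrist2.png

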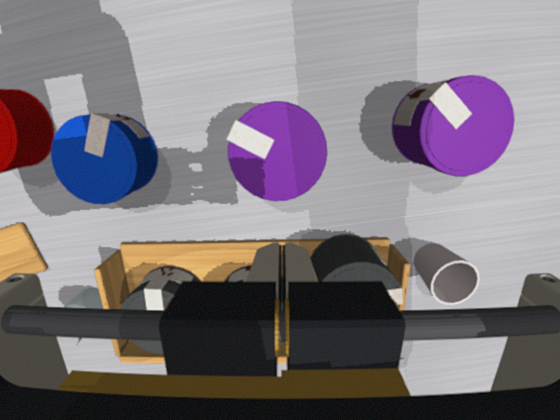

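The purple tins are clear in the upper half, at (277,150) and (467,125). The rack is hidden behind the gripper at row 300, so I'll move 150 mm further ahead.

```bash
python3 -m pendant '[{"dx":40,"dy":0,"dz":-10,"wx":0,"wy":0,"wz":0},{"dx":50,"dy":0,"dz":-10,"wx":0,"wy":0,"wz":0},{"dx":40,"dy":0,"dz":0,"wx":0,"wy":0,"wz":0},{"dx":25,"dy":0,"dz":0,"wx":0,"wy":0,"wz":0},{"dx":0,"dy":0,"dz":0,"wx":0,"wy":0,"wz":0},{"dx":0,"dy":0,"dz":0,"wx":0,"wy":0,"wz":0}]'
python3 - <<'E'
from h import *
s=arm.state();print(repr(s['ee_pos']),s['time_s'])
im=arm.capture('wrist');save('wrist3',im);import pickle;pickle.dump(s,open('s1.pkl','wb'))
E
```

```text
time_s: 3.2
ee_pos: [0.6072, -0.0327, 0.2027]
eef_rot: [-1.568, 0.107, -0.107]
contact_force: [-0.4, -0.5, -0.1]
width: 0.0009
array([ 0.60717939, -0.03267746,  0.20266867]) 3.2
```

View pics/wrist3.png

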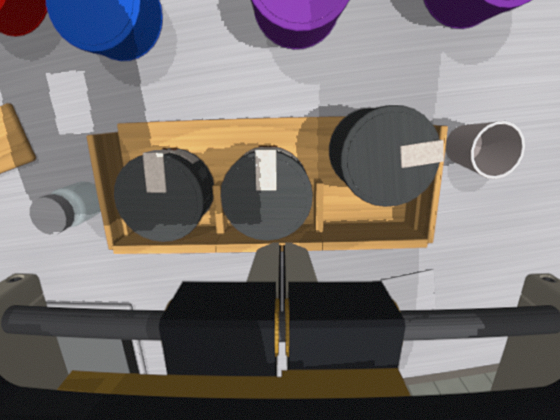

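All three lids are clear now: target at (390,155) with its strip at (420,154) pointing right (+y), neighbours at (266,194) and (163,195). I'll fit the circles, strips and rack edges.

```bash
cat > meas.py <<'E'
from h import *
import pickle,sys
def lids(imf,s,seeds,dbg=None):
    im=cv2.imread(imf);C=cam('wrist',s);g=cv2.cvtColor(im,cv2.COLOR_BGR2HSV)
    yy,xx=np.mgrid[:420,:560];out={}
    for n,(u,v),z in seeds:
        near=(xx-u)**2+(yy-v)**2<75**2
        # strip
        strip=((g[:,:,2]>135)&(g[:,:,1]<45)).astype(np.uint8)
        strip[~near]=0
        strip=cv2.morphologyEx(strip,cv2.MORPH_OPEN,np.ones((3,3)))
        # lid edge: radial scan from seed, dark -> other, using gray V<85 mask
        lid=((g[:,:,2]>=48)&(g[:,:,2]<95)&(g[:,:,1]<60))
        lid=(near&(lid|(strip>0))).astype(np.uint8)
        lid=cv2.morphologyEx(lid,cv2.MORPH_OPEN,np.ones((5,5)))
        k,l=cv2.connectedComponents(lid);m=(l==l[v,u]).astype(np.uint8)
        c=max(cv2.findContours(m,cv2.RETR_EXTERNAL,cv2.CHAIN_APPROX_NONE)[0],key=cv2.contourArea)
        c=cv2.convexHull(c)[:,0]
        P=cast(C,c,z)[:,:2];ce=np.array(P.mean(0))
        for it in range(30):
            A=np.c_[np.ones(len(P))]
            d=np.linalg.norm(P-ce,axis=1);r=.048
            ok=np.abs(d-r)<(.006 if it<15 else .0025)
            if ok.sum()<5: break
            ce=ce+((P[ok]-ce)*(1-r/d[ok])[:,None]).mean(0)*1.5
        kk,ll,stt,cc=cv2.connectedComponentsWithStats(strip)
        cand=[i for i in range(1,kk) if stt[i,4]>150]
        i=min(cand,key=lambda i:np.hypot(*(cc[i]-[u,v])))
        ys,xs=np.nonzero(ll==i);S=cast(C,np.c_[xs,ys],z)[:,:2]
        S=S[np.linalg.norm(S-ce,axis=1)<.0475]
        mu=S.mean(0);w,V=np.linalg.eigh(np.cov(S.T));ax=V[:,1]*np.sign(V[:,1]@(mu-ce))
        d=mu-ce
        print(n,'centre',ce.round(4),'inl',ok.sum(),len(ok),'rawfit',fitc(P[ok]),'strip r',np.hypot(*d).round(4),'dir by centroid',np.degrees(np.arctan2(d[1],d[0])).round(1),'by axis',np.degrees(np.arctan2(ax[1],ax[0])).round(1))
        out[n]=ce
        q=proj(C,np.c_[ce+.048*np.c_[np.cos(np.linspace(0,6.28,60)),np.sin(np.linspace(0,6.28,60))],np.full(60,z)])
        cv2.polylines(im,[q.astype(int).reshape(-1,1,2)],True,(0,255,0),1)
    if dbg: cv2.imwrite(dbg,im)
    return out,C
E
python3 - <<'E'
from meas import *
s=pickle.load(open('s1.pkl','rb'))
out,C=lids('pics/wrist3.png',s,[('T',(380,160),.09),('b',(266,205),.07),('c',(163,210),.07)],'pics/dbg3.png')
print('front board edge z.01',cast(C,[[118,124],[330,116]],.01)[:,:2])
print('rear top',cast(C,[[107,252],[436,241]],.07)[:,:2])
im=cv2.imread('pics/dbg3.png')[90:265,80:460];cv2.imwrite('pics/dbg3c.png',cv2.resize(im,None,fx=2.1,fy=2.1))
E
```

```text
T centre [0.5621 0.0746] inl 12 38 rawfit (array([0.56305036, 0.07416884]), np.float64(0.049123476028337755)) strip r 0.0301 dir by centroid 64.2 by axis 96.1
b centre [ 0.6019 -0.0472] inl 40 40 rawfit (array([ 0.60196892, -0.04732938]), np.float64(0.04721740605958756)) strip r 0.0272 dir by centroid 172.3 by axis 173.5
c centre [ 0.5891 -0.1595] inl 37 37 rawfit (array([ 0.58908876, -0.15943358]), np.float64(0.04701704063065122)) strip r 0.0279 dir by centroid 173.0 by axis 170.3
front board edge z.01 [[ 0.50605197 -0.2123125 ]
 [ 0.53275479  0.03389715]]
rear top [[ 0.64050744 -0.2328162 ]
 [ 0.67637689  0.12825923]]
```

View pics/dbg3c.png

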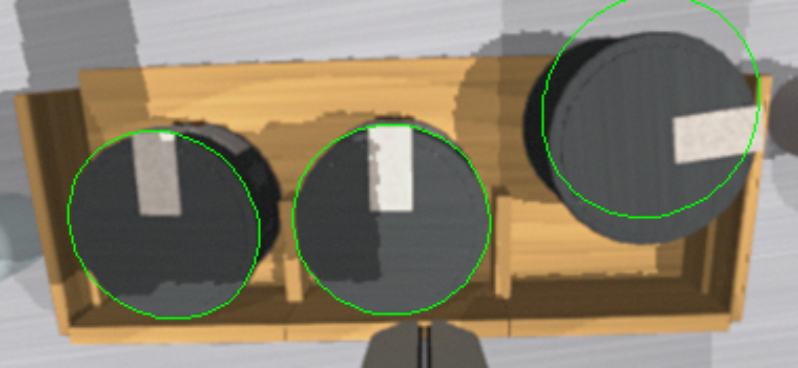

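Run:
```python
from meas import *
s=pickle.load(open('s1.pkl','rb'));C=cam('wrist',s)
P=cast(C,np.array([[550,150],[562,190],[600,232],[645,243],[690,234],[735,200],[748,180],[655,30],[700,42],[620,38],[745,95],[575,80]])/2.1+[80,90],.09)
print(fitc(P))
c=fitc(P)[0];S=cast(C,np.array([[674,140]])/2.1+[80,90],.09)[0,:2];d=S-c;print(np.degrees(np.arctan2(d[1],d[0])),np.hypot(*d))
psi=np.radians(-6.4);X=np.array([np.cos(psi),np.sin(psi)]);Y=np.array([-X[1],X[0]]);o=np.array([.615,.0695]);d=c-o;print('in bay',d@X,d@Y)
# start point for finger: bay frame (-100,0)
for b in [(-.115,0),(-.060,0)]: print(o+b[0]*X+b[1]*Y)
plan([(*(o-.125*X+0*Y),.2)],[-6.4])
print(s['ee_pos'])
```

```text
(array([0.57590017, 0.07544964]), np.float64(0.04651684876917938))
90.21380916143163 0.008499063649907946
in bay -0.039519357128016665 0.0015541402121248974
[0.50071669 0.08231893]
[0.55537392 0.07618814]
from [ 0.6071 -0.0324  0.2029] head -7.8
{"dx":-131.0,"dy":2.9,"dz":99.0,"wy":-0.024},
[ 0.60717939 -0.03267746  0.20266867]
```

```bash
python3 -m pendant '[{"dx":-41,"dy":3,"dz":35,"wx":0,"wy":-0.024,"wz":0},{"dx":-40,"dy":0,"dz":34,"wx":0,"wy":0,"wz":0},{"dx":-40,"dy":0,"dz":30,"wx":0,"wy":0,"wz":0},{"dx":0,"dy":55,"dz":0,"wx":0,"wy":0,"wz":0},{"dx":0,"dy":55,"dz":0,"wx":0,"wy":0,"wz":0},{"dx":0,"dy":40,"dz":0,"wx":0,"wy":0,"wz":0},{"dx":0,"dy":20,"dz":0,"wx":0,"wy":0,"wz":0},{"dx":0,"dy":0,"dz":0,"wx":0,"wy":0,"wz":0}]'
cat >> h.py <<'E'
psi=np.radians(-6.4);BX=np.array([np.cos(psi),np.sin(psi)]);BY=np.array([-BX[1],BX[0]]);O=np.array([.615,.0695])
def where():
    s=arm.state();d=s['ee_pos'][:2]-O;M=R.from_rotvec(s['eef_rot']).as_matrix()
    f=s['contact_force'];print('t',round(s['time_s'],2),'bay xy mm',(d@BX*1e3).round(1),(d@BY*1e3).round(1),'z',s['ee_pos'][2].round(4),'head',np.degrees(np.arctan2(M[1,0],M[0,0])).round(1),'F bay',(f[:2]@BX).round(1),(f[:2]@BY).round(1),f[2].round(1))
E
python3 -c "
from h import *
where()
save('side1',arm.capture('side'))"
```

```text
time_s: 4.25
ee_pos: [0.4991, 0.0806, 0.0295]
eef_rot: [-1.569, 0.088, -0.086]
contact_force: [-0.2, 0.3, -0.8]
width: 0.0004
t 4.25 bay xy mm -116.4 -1.9 z 0.0295 head -6.4 F bay -0.3 0.3 -0.8
```

View pics/side1.png

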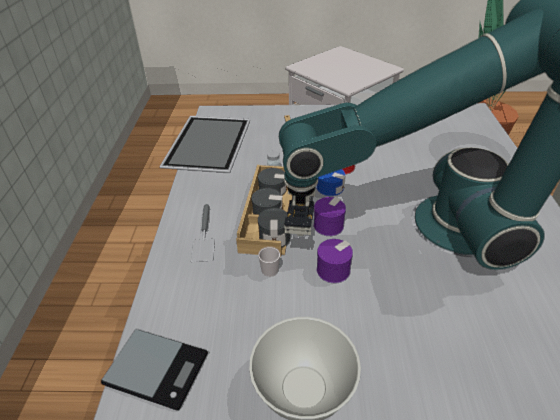

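The finger stands in front of the tin, at about (300,220) in the side view, and touches nothing. Next I push slowly.

```bash
python3 -m pendant '[{"dx":10,"dy":0,"dz":3,"wx":0,"wy":0,"wz":0},{"dx":8,"dy":0,"dz":0,"wx":0,"wy":0,"wz":0},{"dx":6,"dy":0,"dz":0,"wx":0,"wy":0,"wz":0},{"dx":5,"dy":0,"dz":0,"wx":0,"wy":0,"wz":0},{"dx":6,"dy":0,"dz":0,"wx":0,"wy":0,"wz":0},{"dx":6,"dy":0,"dz":0,"wx":0,"wy":0,"wz":0},{"dx":6,"dy":0,"dz":0,"wx":0,"wy":0,"wz":0},{"dx":5,"dy":0,"dz":0,"wx":0,"wy":0,"wz":0}]'
python3 -c "
from h import *
where()"
```

```text
time_s: 5.3
ee_pos: [0.5519, 0.0778, 0.0296]
eef_rot: [-1.569, 0.087, -0.087]
contact_force: [-1.4, -0.3, 0.1]
width: 0.0005
t 5.3 bay xy mm -63.6 1.3 z 0.0296 head -6.3 F bay -1.4 -0.4 0.1
```

```bash
python3 -m pendant '[{"dx":3,"dy":0,"dz":0,"wx":0,"wy":0,"wz":0},{"dx":2,"dy":0,"dz":0,"wx":0,"wy":0,"wz":0},{"dx":1,"dy":0,"dz":0,"wx":0,"wy":0,"wz":0},{"dx":0.5,"dy":0,"dz":0,"wx":0,"wy":0,"wz":0}]'
python3 -c "
from h import *
where()"
```

```text
time_s: 5.8
ee_pos: [0.558, 0.0772, 0.0296]
eef_rot: [-1.569, 0.087, -0.087]
contact_force: [0.1, -0.4, -0.3]
width: 0.0004
t 5.8 bay xy mm -57.5 1.3 z 0.0296 head -6.3 F bay 0.2 -0.3 -0.3
```

```bash
python3 -m pendant '[{"dx":1,"dy":0,"dz":0,"wx":0,"wy":0,"wz":0},{"dx":1,"dy":0,"dz":0,"wx":0,"wy":0,"wz":0},{"dx":0,"dy":0,"dz":0,"wx":0,"wy":0,"wz":0}]'
python3 -c "
from h import *
where()"
python3 -m pendant '[{"dx":0.5,"dy":0,"dz":0,"wx":0,"wy":0,"wz":0},{"dx":0.5,"dy":0,"dz":0,"wx":0,"wy":0,"wz":0}]'
python3 -c "
from h import *
where()
save('top1',arm.capture('top')[170:255,225:410].repeat(4,0).repeat(4,1))"
```

```text
time_s: 6.18
ee_pos: [0.5601, 0.0769, 0.0297]
eef_rot: [-1.569, 0.087, -0.087]
contact_force: [-0.3, 0.2, -0.7]
width: 0.0005
t 6.17 bay xy mm -55.4 1.3 z 0.0297 head -6.3 F bay -0.3 0.2 -0.7
time_s: 6.42
ee_pos: [0.561, 0.0769, 0.0297]
eef_rot: [-1.569, 0.087, -0.087]
contact_force: [-0.2, 0.4, 0.8]
width: 0.0004
t 6.42 bay xy mm -54.5 1.3 z 0.0297 head -6.3 F bay -0.3 0.4 0.8
```

View pics/top1.png

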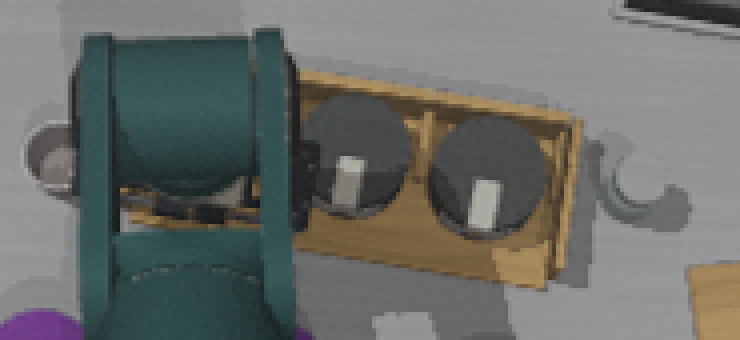

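The arm hides the tin in this view, and the neighbours look unchanged. I continue by force.

```bash
python3 -m pendant '[{"dx":1,"dy":0,"dz":0,"wx":0,"wy":0,"wz":0},{"dx":0.5,"dy":0,"dz":0,"wx":0,"wy":0,"wz":0}]'
python3 -m pendant '[{"dx":1,"dy":0,"dz":0,"wx":0,"wy":0,"wz":0}]'
python3 -m pendant '[{"dx":1,"dy":0,"dz":0,"wx":0,"wy":0,"wz":0}]'
python3 -c "
from h import *
where()"
```

```text
time_s: 6.72
ee_pos: [0.5625, 0.0767, 0.0297]
eef_rot: [-1.569, 0.087, -0.087]
contact_force: [-1.1, -0.2, 0.3]
width: 0.0006
time_s: 6.85
ee_pos: [0.5634, 0.0766, 0.0296]
eef_rot: [-1.569, 0.087, -0.087]
contact_force: [-9.3, 0.5, 2.8]
width: 0.0004
time_s: 6.98
ee_pos: [0.5634, 0.0766, 0.0293]
eef_rot: [-1.569, 0.089, -0.085]
contact_force: [-15.4, 2.0, 5.3]
width: 0.0009
t 6.97 bay xy mm -52.1 1.3 z 0.0293 head -6.3 F bay -15.5 0.2 5.3
```

Contact with the rear panel: the tin is home depth-wise, pressed at 15 N. I start the roll, with the finger going toward -y and the tool turning with the tin.

```bash
python3 -m pendant '[{"dx":0,"dy":0,"dz":-3,"wx":0,"wy":0,"wz":0},{"dx":0,"dy":0,"dz":-3,"wx":0,"wy":0,"wz":0}]'
python3 -c "
from h import *
where()"
python3 -m pendant '[{"dx":0.2,"dy":0,"dz":-4.7,"wx":0,"wy":-0.087,"wz":0},{"dx":0.2,"dy":0,"dz":-4.7,"wx":0,"wy":-0.087,"wz":0}]'
python3 -c "
from h import *
where()"
```

```text
time_s: 7.22
ee_pos: [0.5626, 0.0706, 0.0292]
eef_rot: [-1.569, 0.089, -0.084]
contact_force: [-11.7, 1.0, 4.3]
width: 0.0001
t 7.22 bay xy mm -52.2 -4.7 z 0.0292 head -6.3 F bay -11.7 -0.3 4.3
time_s: 7.48
ee_pos: [0.5622, 0.0611, 0.0292]
eef_rot: [-1.57, -0.049, 0.055]
contact_force: [-13.5, -0.1, 4.3]
width: 0.0006
t 7.47 bay xy mm -51.5 -14.3 z 0.0292 head 3.8 F bay -13.4 -1.6 4.3
```

```bash
python3 -m pendant '[{"dx":0.2,"dy":0,"dz":-4.7,"wx":0,"wy":-0.087,"wz":0},{"dx":0.2,"dy":0,"dz":-4.7,"wx":0,"wy":-0.087,"wz":0}]'
python3 -c "
from h import *
where()"
python3 -m pendant '[{"dx":0.2,"dy":0,"dz":-4.7,"wx":0,"wy":-0.087,"wz":0},{"dx":0.2,"dy":0,"dz":-4.7,"wx":0,"wy":-0.087,"wz":0}]'
python3 -c "
from h import *
where()"
```

```text
time_s: 7.72
ee_pos: [0.5638, 0.0516, 0.0291]
eef_rot: [-1.562, -0.186, 0.191]
contact_force: [-1.9, 0.0, -0.7]
width: 0.0002
t 7.72 bay xy mm -48.9 -23.5 z 0.0291 head 13.8 F bay -1.9 -0.2 -0.7
time_s: 7.98
ee_pos: [0.5679, 0.0427, 0.0296]
eef_rot: [-1.546, -0.325, 0.325]
contact_force: [-0.2, 0.5, -0.1]
width: 0.0006
t 7.97 bay xy mm -43.8 -31.9 z 0.0296 head 23.7 F bay -0.3 0.5 -0.1
```

Contact was lost, so I look before going on.

```bash
python3 -c "
from h import *
s=arm.state()
save('wrist4',arm.capture('wrist'));save('side2',np.ascontiguousarray(arm.capture('side')[145:285,220:340]).repeat(4,0).repeat(4,1))"
```

```text
(no output)
```

View pics/wrist4.png

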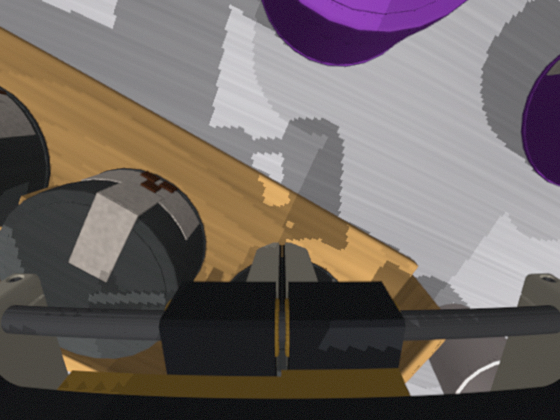

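View pics/side2.png

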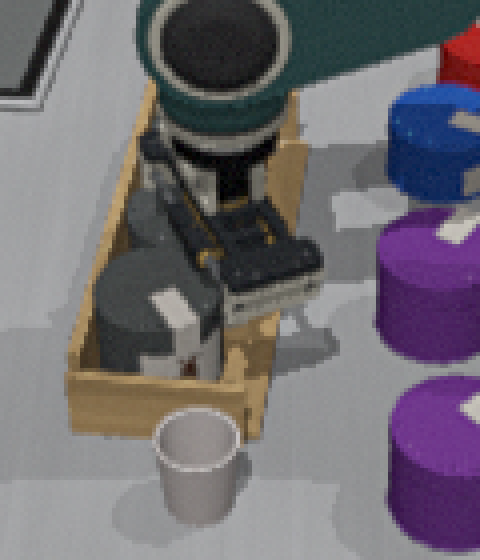

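The side view shows the strip has turned toward the front. I back off, rise and measure from above.

```bash
python3 -m pendant '[{"dx":-15,"dy":0,"dz":0,"wx":0,"wy":0,"wz":0},{"dx":-15,"dy":-10,"dz":0,"wx":0,"wy":0.1,"wz":0},{"dx":0,"dy":-60,"dz":0,"wx":0,"wy":0.175,"wz":0},{"dx":0,"dy":-60,"dz":0,"wx":0,"wy":0.175,"wz":0},{"dx":30,"dy":-40,"dz":0,"wx":0,"wy":0.075,"wz":0}]'
python3 -c "
from h import *
where()
plan([(.607,.05,.2)],[-6.4])"
```

```text
time_s: 8.7
ee_pos: [0.5696, 0.0297, 0.2035]
eef_rot: [-1.569, 0.091, -0.097]
contact_force: [1.6, 0.3, 0.1]
width: 0.0001
t 8.7 bay xy mm -40.7 -44.6 z 0.2035 head -6.8 F bay 1.5 0.5 0.1
from [0.5696 0.0297 0.2035] head -6.8
{"dx":34.7,"dy":3.5,"dz":24.6,"wy":-0.008},
```

```bash
python3 -m pendant '[{"dx":35,"dy":0,"dz":15,"wx":0,"wy":0,"wz":0},{"dx":0,"dy":0,"dz":0,"wx":0,"wy":0,"wz":0},{"dx":0,"dy":0,"dz":0,"wx":0,"wy":0,"wz":0}]'
python3 - <<'E'
from meas import *
s=arm.state();save('wrist5',arm.capture('wrist'));pickle.dump(s,open('s5.pkl','wb'));print(s['ee_pos'])
E
```

```text
time_s: 9.07
ee_pos: [0.606, 0.0405, 0.1992]
eef_rot: [-1.569, 0.091, -0.089]
contact_force: [-0.1, -0.1, -0.2]
width: 0.0002
[0.60598016 0.04051864 0.19917296]
```

View pics/wrist5.png

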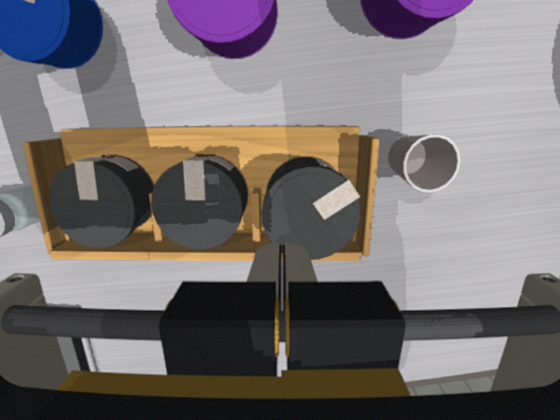

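Target lid is at (311,211), strip at (336,199); neighbours unchanged. Measuring.

Run:
```python
from meas import *
s=pickle.load(open('s5.pkl','rb'))
out,C=lids('pics/wrist5.png',s,[('T',(300,220),.09),('b',(200,220),.07),('c',(90,225),.07)],'pics/dbg5.png')
for n,c in out.items(): d=c-O;print(n,d@BX,d@BY)
im=cv2.imread('pics/dbg5.png')[120:270,20:400];cv2.imwrite('pics/dbg5c.png',cv2.resize(im,None,fx=2.1,fy=2.1))
```

```text
T centre [0.6188 0.0682] inl 14 24 rawfit (array([0.61821241, 0.06831007]), np.float64(0.0475147919263515)) strip r 0.0276 dir by centroid 118.7 by axis 118.1
b centre [ 0.6026 -0.0471] inl 36 36 rawfit (array([ 0.60268129, -0.04705916]), np.float64(0.04681162659006926)) strip r 0.0281 dir by centroid 173.5 by axis 170.9
c centre [ 0.589  -0.1592] inl 35 35 rawfit (array([ 0.58915881, -0.15907785]), np.float64(0.047141824206109406)) strip r nan dir by centroid nan by axis nan
T 0.003955901949349108 -0.0008589363232647018
b 0.0006530933879092982 -0.11725138321450229
c -0.0003119755353437315 -0.23017456336016162meas.py:31: RuntimeWarning: Mean of empty slice.
  mu=S.mean(0);w,V=np.linalg.eigh(np.cov(S.T));ax=V[:,1]*np.sign(V[:,1]@(mu-ce))
  ret = um.true_divide(
  avg = a.mean(axis, **keepdims_kw)
meas.py:31: RuntimeWarning: Degrees of freedom <= 0 for slice
  mu=S.mean(0);w,V=np.linalg.eigh(np.cov(S.T));ax=V[:,1]*np.sign(V[:,1]@(mu-ce))
  c *= np.true_divide(1, fact)
  c *= np.true_divide(1, fact)
```

View pics/dbg5c.png

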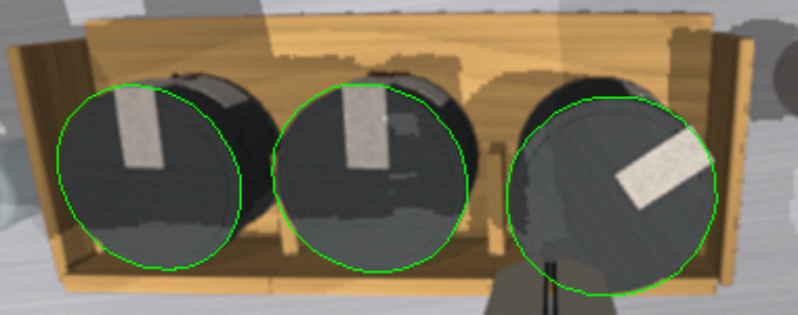

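Run:
```python
from h import *
where()
g=lambda x,y,z:(*(O+x*1e-3*BX+y*1e-3*BY),z)
plan([g(-75,13,.2),g(-75,13,.03)],[-6.4,-6.4])
```

```text
t 9.12 bay xy mm -5.8 -29.8 z 0.1994 head -6.6 F bay -0.1 -0.0 0.3
from [0.6059 0.0405 0.1994] head -6.6
{"dx":-69.3,"dy":-0.6,"dz":42.6,"wy":-0.003},
{"dx":0.0,"dy":170.0,"dz":0.0,"wy":-0.000},
```

```bash
python3 -m pendant '[{"dx":-35,"dy":0,"dz":22,"wx":0,"wy":-0.003,"wz":0},{"dx":-34,"dy":0,"dz":21,"wx":0,"wy":0,"wz":0},{"dx":0,"dy":60,"dz":0,"wx":0,"wy":0,"wz":0},{"dx":0,"dy":60,"dz":0,"wx":0,"wy":0,"wz":0},{"dx":0,"dy":50,"dz":0,"wx":0,"wy":0,"wz":0},{"dx":8,"dy":0,"dz":0,"wx":0,"wy":0,"wz":0},{"dx":9,"dy":0,"dz":0,"wx":0,"wy":0,"wz":0},{"dx":3,"dy":0,"dz":0,"wx":0,"wy":0,"wz":0}]'
python3 -c "
from h import *
where()"
python3 -m pendant '[{"dx":2,"dy":0,"dz":0,"wx":0,"wy":0,"wz":0},{"dx":1,"dy":0,"dz":0,"wx":0,"wy":0,"wz":0}]'
python3 -c "
from h import *
where()"
```

```text
time_s: 10.12
ee_pos: [0.5649, 0.0889, 0.0323]
eef_rot: [-1.568, 0.085, -0.09]
contact_force: [-7.1, 1.1, 3.0]
width: 0.0004
t 10.12 bay xy mm -52.0 13.7 z 0.0323 head -6.4 F bay -7.2 0.3 3.0
time_s: 10.38
ee_pos: [0.5648, 0.0889, 0.0305]
eef_rot: [-1.569, 0.09, -0.084]
contact_force: [-23.5, 2.9, 7.1]
width: 0.0004
t 10.38 bay xy mm -52.1 13.6 z 0.0305 head -6.4 F bay -23.7 0.3 7.1
```

```bash
python3 -m pendant '[{"dx":-1.6,"dy":0,"dz":0,"wx":0,"wy":0,"wz":0},{"dx":0,"dy":0,"dz":-3,"wx":0,"wy":0,"wz":0},{"dx":0,"dy":0,"dz":-4,"wx":0,"wy":0,"wz":0}]'
python3 -c "
from h import *
where()"
python3 -m pendant '[{"dx":0,"dy":0,"dz":-4,"wx":0,"wy":0,"wz":0},{"dx":0,"dy":0,"dz":-4,"wx":0,"wy":0,"wz":0}]'
python3 -c "
from h import *
where()"
```

```text
time_s: 10.75
ee_pos: [0.5639, 0.0816, 0.0303]
eef_rot: [-1.569, 0.086, -0.087]
contact_force: [-2.5, 1.1, 1.5]
width: 0.0005
t 10.75 bay xy mm -52.2 6.4 z 0.0303 head -6.3 F bay -2.6 0.9 1.5
time_s: 11.0
ee_pos: [0.5629, 0.0735, 0.0298]
eef_rot: [-1.569, 0.087, -0.087]
contact_force: [-0.7, 0.5, 0.9]
width: 0.0003
t 11.0 bay xy mm -52.2 -1.9 z 0.0298 head -6.4 F bay -0.8 0.4 0.9
```

```bash
python3 -m pendant '[{"dx":1.2,"dy":0,"dz":0,"wx":0,"wy":0,"wz":0},{"dx":0.2,"dy":0,"dz":-4,"wx":0,"wy":0,"wz":0}]'
python3 -c "
from h import *
where()"
python3 -m pendant '[{"dx":0.3,"dy":0,"dz":-4,"wx":0,"wy":0,"wz":0},{"dx":0.1,"dy":0,"dz":-4,"wx":0,"wy":0,"wz":0}]'
python3 -c "
from h import *
where()"
```

```text
time_s: 11.25
ee_pos: [0.5625, 0.0699, 0.0292]
eef_rot: [-1.569, 0.089, -0.084]
contact_force: [-12.5, 3.3, 3.3]
width: 0.0004
t 11.25 bay xy mm -52.2 -5.4 z 0.0292 head -6.3 F bay -12.8 1.9 3.3
time_s: 11.5
ee_pos: [0.5616, 0.062, 0.029]
eef_rot: [-1.569, 0.09, -0.084]
contact_force: [-16.7, 5.4, 5.3]
width: 0.0004
t 11.5 bay xy mm -52.2 -13.4 z 0.029 head -6.3 F bay -17.2 3.5 5.3
```

```bash
python3 -m pendant '[{"dx":-0.3,"dy":0,"dz":-3,"wx":0,"wy":0,"wz":0},{"dx":0,"dy":0,"dz":-2,"wx":0,"wy":0,"wz":0}]'
python3 -c "
from h import *
where()"
python3 -m pendant '[{"dx":-15,"dy":0,"dz":0,"wx":0,"wy":0,"wz":0},{"dx":-8,"dy":-10,"dz":0,"wx":0,"wy":0,"wz":0},{"dx":0,"dy":-60,"dz":0,"wx":0,"wy":0,"wz":0},{"dx":0,"dy":-60,"dz":0,"wx":0,"wy":0,"wz":0},{"dx":20,"dy":-40,"dz":0,"wx":0,"wy":0,"wz":0},{"dx":50,"dy":0,"dz":-20,"wx":0,"wy":0,"wz":0},{"dx":0,"dy":0,"dz":0,"wx":0,"wy":0,"wz":0},{"dx":0,"dy":0,"dz":0,"wx":0,"wy":0,"wz":0}]'
python3 - <<'E'
from meas import *
where()
s=arm.state();save('wrist6',arm.capture('wrist'));pickle.dump(s,open('s6.pkl','wb'))
out,C=lids('pics/wrist6.png',s,[('T',(300,220),.09),('b',(200,220),.07)],'pics/dbg6.png')
for n,c in out.items(): d=c-O;print(n,d@BX,d@BY)
im=cv2.imread('pics/dbg6.png')[120:270,20:400];cv2.imwrite('pics/dbg6c.png',cv2.resize(im,None,fx=2.1,fy=2.1))
E
```

```text
time_s: 11.75
ee_pos: [0.5611, 0.0569, 0.0291]
eef_rot: [-1.569, 0.089, -0.084]
contact_force: [-11.9, 4.4, 2.7]
width: 0.0004
t 11.75 bay xy mm -52.2 -18.5 z 0.0291 head -6.3 F bay -12.3 3.0 2.7
time_s: 12.75
ee_pos: [0.6064, 0.0318, 0.1999]
eef_rot: [-1.569, 0.087, -0.087]
contact_force: [0.0, 0.2, -0.3]
width: 0.0008
t 12.75 bay xy mm -4.4 -38.5 z 0.1999 head -6.4 F bay 0.0 0.2 -0.3
T centre [0.6179 0.0613] inl 22 28 rawfit (array([0.61678761, 0.06204455]), np.float64(0.04696661220718423)) strip r 0.028 dir by centroid 143.7 by axis 144.9
b centre [ 0.6024 -0.047 ] inl 35 35 rawfit (array([ 0.60257962, -0.04711237]), np.float64(0.04686240723520145)) strip r 0.0279 dir by centroid 173.4 by axis 171.9
T 0.0038274448798970716 -0.007863762417245292
b 0.00047052842236484644 -0.11720353189113816
```

View pics/dbg6c.png

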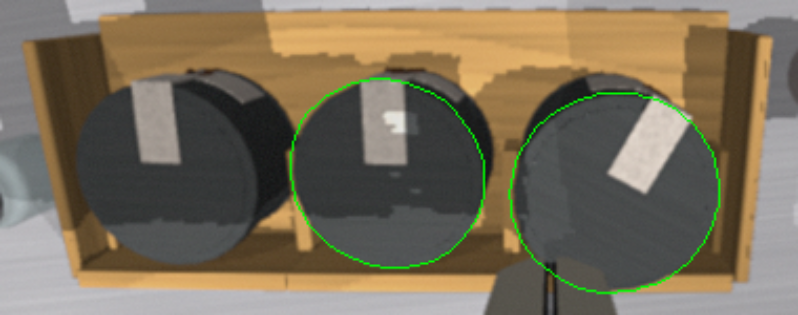

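```bash
python3 -m pendant '[{"dx":-35,"dy":0,"dz":23,"wx":0,"wy":0,"wz":0},{"dx":-35,"dy":0,"dz":22.5,"wx":0,"wy":0,"wz":0},{"dx":0,"dy":60,"dz":0,"wx":0,"wy":0,"wz":0},{"dx":0,"dy":60,"dz":0,"wx":0,"wy":0,"wz":0},{"dx":0,"dy":50,"dz":0,"wx":0,"wy":0,"wz":0},{"dx":8,"dy":0,"dz":0,"wx":0,"wy":0,"wz":0},{"dx":9,"dy":0,"dz":0,"wx":0,"wy":0,"wz":0},{"dx":4,"dy":0,"dz":0,"wx":0,"wy":0,"wz":0}]'
python3 -c "
from h import *
where()"
python3 -m pendant '[{"dx":1.5,"dy":0,"dz":0,"wx":0,"wy":0,"wz":0},{"dx":0,"dy":0,"dz":0,"wx":0,"wy":0,"wz":0}]'
python3 -c "
from h import *
where()"
```

```text
time_s: 13.8
ee_pos: [0.5643, 0.0826, 0.0322]
eef_rot: [-1.568, 0.086, -0.088]
contact_force: [-24.3, 3.3, 7.6]
width: 0.0004
t 13.8 bay xy mm -51.9 7.3 z 0.0322 head -6.4 F bay -24.5 0.6 7.6
time_s: 14.05
ee_pos: [0.564, 0.0825, 0.031]
eef_rot: [-1.569, 0.089, -0.085]
contact_force: [-17.2, 2.9, 4.4]
width: 0.0005
t 14.05 bay xy mm -52.1 7.2 z 0.031 head -6.4 F bay -17.4 1.0 4.4
```

```bash
python3 -m pendant '[{"dx":-0.4,"dy":0,"dz":-2,"wx":0,"wy":0,"wz":0},{"dx":0,"dy":0,"dz":-4,"wx":0,"wy":0,"wz":0}]'
python3 -c "
from h import *
where()"
python3 -m pendant '[{"dx":0.2,"dy":0,"dz":-4,"wx":0,"wy":0,"wz":0},{"dx":0.2,"dy":0,"dz":-4,"wx":0,"wy":0,"wz":0}]'
python3 -c "
from h import *
where()"
```

```text
time_s: 14.3
ee_pos: [0.5634, 0.0767, 0.031]
eef_rot: [-1.568, 0.088, -0.086]
contact_force: [-10.5, 2.3, 1.1]
width: 0.0002
t 14.3 bay xy mm -52.1 1.4 z 0.031 head -6.3 F bay -10.7 1.1 1.1
time_s: 14.55
ee_pos: [0.5625, 0.0686, 0.031]
eef_rot: [-1.568, 0.088, -0.085]
contact_force: [-14.9, 4.5, 3.3]
width: 0.0006
t 14.55 bay xy mm -52.1 -6.7 z 0.031 head -6.3 F bay -15.3 2.8 3.3
```

```bash
python3 -m pendant '[{"dx":0,"dy":0,"dz":-4,"wx":0,"wy":0,"wz":0},{"dx":0,"dy":0,"dz":-4,"wx":0,"wy":0,"wz":0}]'
python3 -c "
from h import *
where()"
python3 -m pendant '[{"dx":0.1,"dy":0,"dz":-4,"wx":0,"wy":0,"wz":0},{"dx":0,"dy":0,"dz":-3,"wx":0,"wy":0,"wz":0}]'
python3 -c "
from h import *
where()"
```

```text
time_s: 14.8
ee_pos: [0.5616, 0.0607, 0.031]
eef_rot: [-1.568, 0.088, -0.085]
contact_force: [-14.9, 4.7, 3.8]
width: 0.0006
t 14.8 bay xy mm -52.1 -14.7 z 0.031 head -6.3 F bay -15.3 3.0 3.8
time_s: 15.05
ee_pos: [0.5608, 0.0538, 0.031]
eef_rot: [-1.568, 0.088, -0.085]
contact_force: [-16.9, 4.9, 4.8]
width: 0.0007
t 15.05 bay xy mm -52.1 -21.7 z 0.031 head -6.3 F bay -17.3 3.0 4.8
```

```bash
python3 -m pendant '[{"dx":-15,"dy":0,"dz":0,"wx":0,"wy":0,"wz":0},{"dx":-8,"dy":-10,"dz":0,"wx":0,"wy":0,"wz":0},{"dx":0,"dy":-60,"dz":0,"wx":0,"wy":0,"wz":0},{"dx":0,"dy":-60,"dz":0,"wx":0,"wy":0,"wz":0},{"dx":25,"dy":-40,"dz":0,"wx":0,"wy":0,"wz":0},{"dx":55,"dy":0,"dz":-35,"wx":0,"wy":0,"wz":0},{"dx":0,"dy":0,"dz":0,"wx":0,"wy":0,"wz":0},{"dx":0,"dy":0,"dz":0,"wx":0,"wy":0,"wz":0}]'
python3 - <<'E'
from meas import *
where()
s=arm.state();save('wrist7',arm.capture('wrist'));pickle.dump(s,open('s7.pkl','wb'))
out,C=lids('pics/wrist7.png',s,[('T',(330,210),.09),('b',(220,210),.07)],'pics/dbg7.png')
for n,c in out.items(): d=c-O;print(n,d@BX,d@BY)
im=cv2.imread('pics/dbg7.png')[100:270,20:400];cv2.imwrite('pics/dbg7c.png',cv2.resize(im,None,fx=2.1,fy=2.1))
E
```

```text
time_s: 16.05
ee_pos: [0.612, 0.014, 0.2003]
eef_rot: [-1.569, 0.087, -0.088]
contact_force: [-0.3, -0.3, -0.5]
width: 0.0003
t 16.05 bay xy mm 3.2 -55.5 z 0.2003 head -6.4 F bay -0.3 -0.3 -0.5
T centre [0.6169 0.0615] inl 43 43 rawfit (array([0.61687296, 0.06148328]), np.float64(0.04693648960651603)) strip r 0.0273 dir by centroid 179.1 by axis 179.8
b centre [ 0.6022 -0.0468] inl 33 33 rawfit (array([ 0.60239463, -0.04686094]), np.float64(0.047107167054642636)) strip r 0.0279 dir by centroid 174.7 by axis 171.7
T 0.0027447293724833237 -0.0077881220416698175
b 0.0002386811654947608 -0.1169878477383944
```

View pics/dbg7c.png

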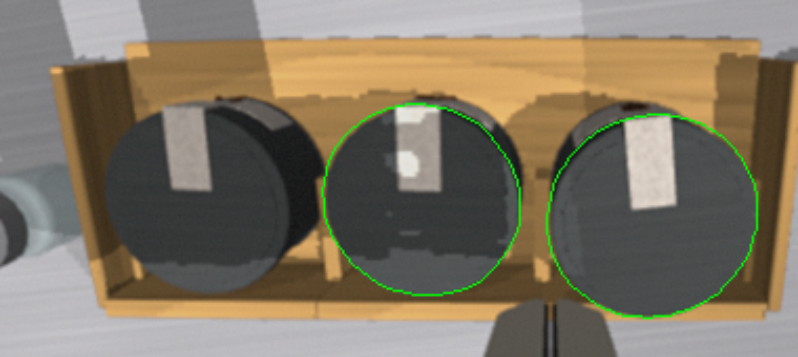

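179.4° versus about 173.4° wanted: overshot by 6°, as I intended, with the tin against the right partition. A short reverse roll of 12 mm should centre it and take out the 6°.

```bash
python3 -m pendant '[{"dx":-39,"dy":0,"dz":21,"wx":0,"wy":0,"wz":0},{"dx":-39,"dy":0,"dz":20.5,"wx":0,"wy":0,"wz":0},{"dx":0,"dy":60,"dz":0,"wx":0,"wy":0,"wz":0},{"dx":0,"dy":60,"dz":0,"wx":0,"wy":0,"wz":0},{"dx":0,"dy":50,"dz":0,"wx":0,"wy":0,"wz":0},{"dx":10,"dy":0,"dz":0,"wx":0,"wy":0,"wz":0},{"dx":9,"dy":0,"dz":0,"wx":0,"wy":0,"wz":0},{"dx":2,"dy":0,"dz":0,"wx":0,"wy":0,"wz":0}]'
python3 -c "
from h import *
where()"
python3 -m pendant '[{"dx":1.5,"dy":0,"dz":0,"wx":0,"wy":0,"wz":0},{"dx":0.5,"dy":0,"dz":0,"wx":0,"wy":0,"wz":0}]'
python3 -c "
from h import *
where()"
```

```text
time_s: 17.1
ee_pos: [0.5617, 0.0616, 0.0322]
eef_rot: [-1.569, 0.085, -0.089]
contact_force: [-6.1, 0.7, 2.2]
width: 0.0003
t 17.1 bay xy mm -52.1 -13.7 z 0.0322 head -6.4 F bay -6.1 -0.0 2.2
time_s: 17.35
ee_pos: [0.5616, 0.0615, 0.0308]
eef_rot: [-1.569, 0.088, -0.086]
contact_force: [-14.4, 0.9, 4.1]
width: 0.0005
t 17.35 bay xy mm -52.1 -13.9 z 0.0308 head -6.3 F bay -14.4 -0.8 4.1
```

```bash
python3 -m pendant '[{"dx":0,"dy":0,"dz":3,"wx":0,"wy":0,"wz":0},{"dx":0,"dy":0,"dz":3,"wx":0,"wy":0,"wz":0}]'
python3 -c "
from h import *
where()"
python3 -m pendant '[{"dx":0.2,"dy":0,"dz":3,"wx":0,"wy":0,"wz":0},{"dx":0,"dy":0,"dz":3,"wx":0,"wy":0,"wz":0},{"dx":0,"dy":0,"dz":0,"wx":0,"wy":0,"wz":0}]'
python3 -c "
from h import *
where()"
python3 -m pendant '[{"dx":-15,"dy":0,"dz":0,"wx":0,"wy":0,"wz":0},{"dx":-8,"dy":-10,"dz":0,"wx":0,"wy":0,"wz":0},{"dx":0,"dy":-60,"dz":0,"wx":0,"wy":0,"wz":0},{"dx":0,"dy":-60,"dz":0,"wx":0,"wy":0,"wz":0},{"dx":25,"dy":-40,"dz":-10,"wx":0,"wy":0,"wz":0},{"dx":53,"dy":0,"dz":-44,"wx":0,"wy":0,"wz":0},{"dx":0,"dy":0,"dz":0,"wx":0,"wy":0,"wz":0},{"dx":0,"dy":0,"dz":0,"wx":0,"wy":0,"wz":0}]'
python3 - <<'E'
from meas import *
where()
s=arm.state();save('wrist8',arm.capture('wrist'));pickle.dump(s,open('s8.pkl','wb'))
out,C=lids('pics/wrist8.png',s,[('T',(330,210),.09),('b',(220,210),.07)],'pics/dbg8.png')
for n,c in out.items(): d=c-O;print(n,d@BX,d@BY)
im=cv2.imread('pics/dbg8.png')[100:270,20:400];cv2.imwrite('pics/dbg8c.png',cv2.resize(im,None,fx=2.1,fy=2.1))
E
```

```text
time_s: 17.6
ee_pos: [0.5624, 0.0675, 0.0308]
eef_rot: [-1.569, 0.088, -0.086]
contact_force: [-11.1, 0.5, 2.7]
width: -0.0001
t 17.6 bay xy mm -52.1 -7.9 z 0.0308 head -6.3 F bay -11.1 -0.7 2.7
time_s: 17.98
ee_pos: [0.5631, 0.0736, 0.0307]
eef_rot: [-1.569, 0.088, -0.086]
contact_force: [-13.8, 1.5, 2.7]
width: 0.0003
t 17.98 bay xy mm -52.1 -1.7 z 0.0307 head -6.3 F bay -13.9 -0.0 2.7
time_s: 18.98
ee_pos: [0.6076, 0.0181, 0.2002]
eef_rot: [-1.569, 0.087, -0.088]
contact_force: [0.1, 0.2, -0.0]
width: 0.0007
t 18.98 bay xy mm -1.6 -51.9 z 0.2002 head -6.4 F bay 0.1 0.2 -0.0
T centre [0.633  0.0696] inl 3 32 rawfit (array([0.61917628, 0.06097185]), np.float64(0.053767794183589346)) strip r 0.0347 dir by centroid 178.4 by axis 169.1
b centre [ 0.6025 -0.0469] inl 35 35 rawfit (array([ 0.60248781, -0.04694355]), np.float64(0.047030278729900205)) strip r 0.028 dir by centroid 174.1 by axis 171.8
T 0.01791798452119288 0.002075891030967787
b 0.0005124517031321438 -0.1170474014952169
```

View pics/dbg8c.png

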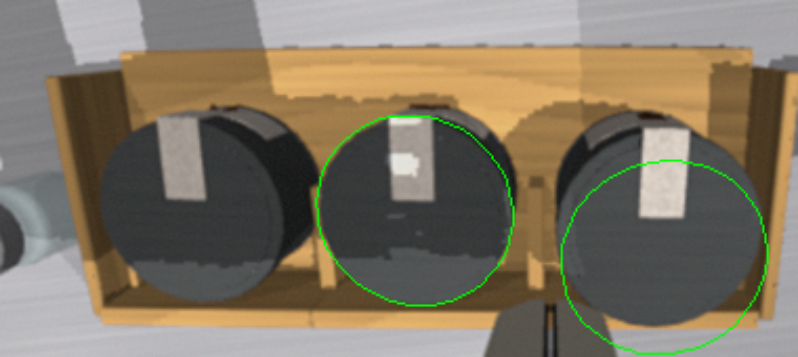

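The auto circle failed on the target here, and the axis estimate (169°) disagrees with the centroid one. I'll zoom in and pick the points by hand.

Run:
```python
import cv2
im=cv2.imread('pics/wrist8.png')[145:265,160:400];cv2.imwrite('pics/z8.png',cv2.resize(im,None,fx=3.3,fy=3.3,interpolation=cv2.INTER_CUBIC))
```

```text
(no output)
```

View pics/z8.png

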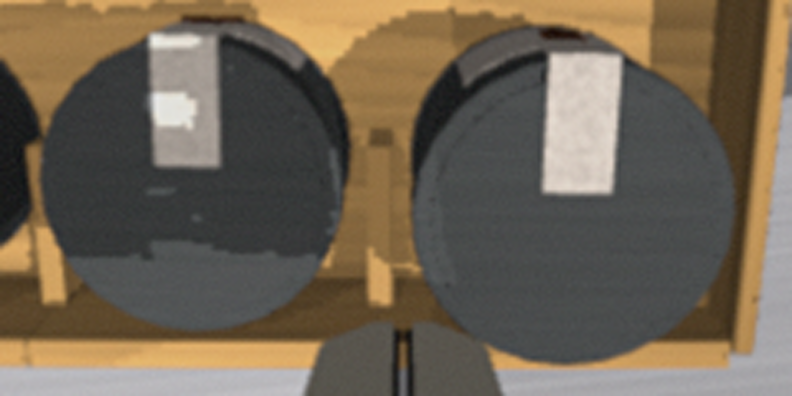

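```bash
cat > hand.py <<'E'
from meas import *
def strip(C,pts,z,ctr=None):
    P=cast(C,pts,z)[:,:2]   # outerL, outerR, innerR, innerL
    ang=lambda d:np.degrees(np.arctan2(d[1],d[0])).round(1)
    o=(P[0]+P[1])/2;i=(P[2]+P[3])/2
    print('len',np.hypot(*(o-i)).round(4),'axis',ang(o-i),'edges',ang(P[0]-P[3]),ang(P[1]-P[2]), 'cen',None if ctr is None else ang((o+i)/2-ctr))
E
python3 - <<'E'
from hand import *
s=pickle.load(open('s8.pkl','rb'));C=cam('wrist',s)
f=lambda L:np.array(L,float)/3.3-.35+[160,145]
ct,r=fitc(cast(C,f([[734,200],[690,310],[640,348],[565,363],[500,342],[450,300],[414,210],[732,170],[432,130],[465,92]]),.09))
print('T',ct,r,(ct-O)@BX,(ct-O)@BY)
strip(C,f([[548,53],[621,55],[613,194],[541,192]]),.09,ct)
cb,r=fitc(cast(C,f([[344,200],[320,260],[275,307],[200,330],[120,310],[65,255],[42,180],[60,110]]),.07));print(cb,r)
strip(C,f([[148,35],[216,37],[220,166],[153,166]]),.07,cb)
# rack direction: rear top edge, front board edge pixels in pics/dbg8c (2.1x, off 20,100)
g=lambda L:np.array(L,float)/2.1-.26+[20,100]
for L,z in ([[[122,51],[750,48]],.01],[[[104,326],[770,314]],.07]):
    P=cast(C,g(L),z)[:,:2];d=P[1]-P[0];print('edge yaw',np.degrees(np.arctan2(-d[0],d[1])))
E
```

```text
T [0.61624127 0.06824586] 0.047267404437927395 0.0013733371965971824 -0.0011079642563062272
len 0.0402 axis 173.4 edges 173.0 173.8 cen 173.1
[ 0.60292623 -0.04702649] 0.046584208784649604
len 0.0399 axis 172.1 edges 171.7 172.4 cen 174.0
edge yaw -6.560371083869712
edge yaw -5.004071566839561
```

The target strip now points at 173.3°, against 173.4–174° for the rack front and 172–174° for the neighbour. The tin is centred to about 1 mm and in line with the neighbours at the rear. I move clear for a final check.

```bash
python3 -m pendant '[{"dx":-30,"dy":-40,"dz":-20,"wx":0,"wy":0,"wz":0},{"dx":-40,"dy":-40,"dz":-60,"wx":0,"wy":0,"wz":0},{"dx":-40,"dy":0,"dz":-60,"wx":0,"wy":0,"wz":0},{"dx":-40,"dy":0,"dz":-60,"wx":0,"wy":0,"wz":0},{"dx":-40,"dy":0,"dz":-60,"wx":0,"wy":0,"wz":0},{"dx":-20,"dy":0,"dz":-60,"wx":0,"wy":0,"wz":0},{"dx":0,"dy":0,"dz":-60,"wx":0,"wy":0,"wz":0},{"dx":0,"dy":0,"dz":0,"wx":0,"wy":0,"wz":0}]'
python3 - <<'E'
from h import *
where()
t=arm.capture('top');save('top9',t);s=arm.capture('side');save('side9',s)
a=cv2.imread('pics/top9.png')[165:305,225:410];b=cv2.imread('pics/side9.png')[145:285,220:360]
cv2.imwrite('pics/fin.png',np.hstack([cv2.resize(a,(555,420)),cv2.resize(b,(245,245)).repeat(1,0) if 0 else cv2.copyMakeBorder(cv2.resize(b,(245,245)),0,175,0,0,0)]))
cv2.imwrite('pics/fin2.png',cv2.resize(b,None,fx=4,fy=4,interpolation=cv2.INTER_CUBIC))
E
```

```text
time_s: 20.02
ee_pos: [0.3861, -0.3022, 0.2698]
eef_rot: [-1.569, 0.09, -0.089]
contact_force: [0.4, 1.0, -0.4]
width: 0.0007
t 20.02 bay xy mm -186.0 -394.9 z 0.2698 head -6.5 F bay 0.3 1.0 -0.4
```

View pics/fin.png

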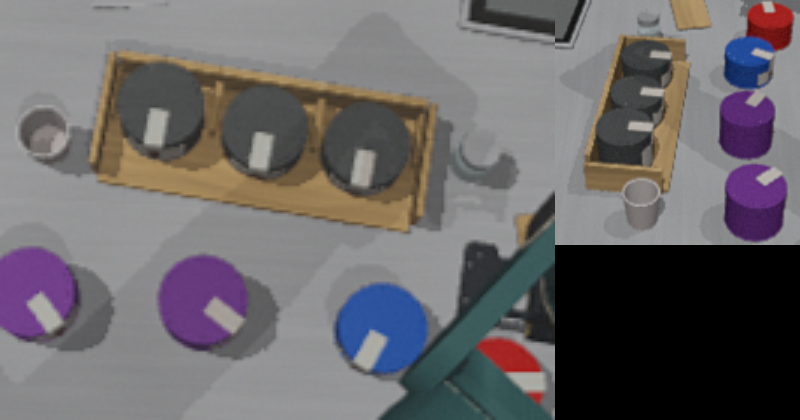

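View pics/fin2.png

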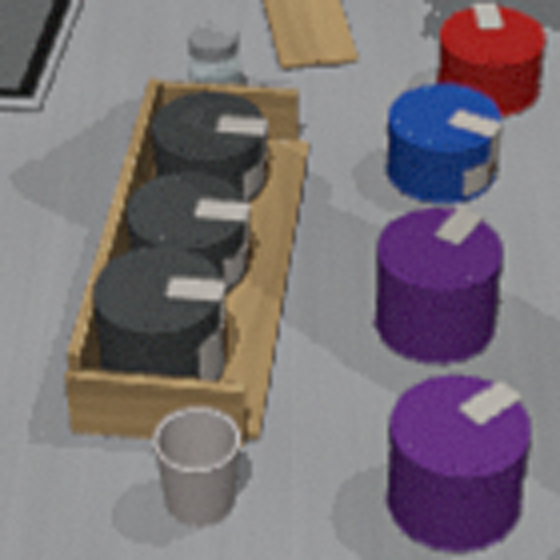

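Both views show the three strips parallel and everything else where it was. One last relative measurement in the top view, then I hand in.

Run:
```python
from h import *
C=cam('top');im=cv2.imread('pics/top9.png');g=cv2.cvtColor(im,cv2.COLOR_BGR2HSV)
yy,xx=np.mgrid[:420,:560]
for n,uc,z in [('T',(277,206),.09),('b',(313,208),.07),('c',(347,213),.07)]:
    m=((g[:,:,2]>135)&(g[:,:,1]<60)&((xx-uc[0])**2+(yy-uc[1])**2<17**2))
    ys,xs=np.nonzero(m);P=cast(C,np.c_[xs,ys],z)[:,:2];w,V=np.linalg.eigh(np.cov(P.T))
    print(n,P.mean(0),len(xs),np.degrees(np.arctan2(V[1,1],V[0,1]))%180)
print(arm.sign_off())
```

```text
T [0.592036   0.06932888] 73 174.32766875327889
b [ 0.57607895 -0.04610769] 73 171.66583277827527
c [ 0.5629623  -0.15812143] 69 169.4417612481674
the job is handed in; nothing more can be done
None
```

The tall tin in the left bay now stands against the rear panel with its label facing the front of the rack. The job is handed in, at about 20 s of the 67 s allowed.

**What I did:**
- Pushed the tin straight back until it pressed on the rear panel at about 15 N. It had been sticking out about 40 mm.
- Rolled it about 85° with the shut fingertip at the front, in three strokes. The fingertip slipped off early on the first.
- Rolled it back about 6° with one short reverse stroke, which also brought it to the middle of the bay.
- Fingertip force was mostly 8–17 N, with brief peaks of 24 N. It fell to 1–3 N in part of the second stroke.

**Last checks:**
- **Label:** the wrist camera puts it at 173.3°, against 173.4–175° for the rack front and 172–174° for the middle tin.
- **Position:** the tin is within about 1 mm of the middle of its bay and in line with the middle tin at the rear.
- **Surroundings:** the neighbouring tins' measured positions changed by less than 1 mm. In the final pictures the beaker, yeast jar and coloured tins looked as before. The arm was clear of everything.

**Disagreements:**
- The automatic circle fit failed on the last wrist picture, so those wrist figures come from points I picked by hand.
- The coarser top view put the label at 174.3°, against 171.7° and 169.4° for the neighbours. That is a spread of 3–5°, and in the first top picture the neighbours already read about 170°. I put the difference down to that camera's coarse pixels.

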